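# Find the stamped parts crate and push it to the dispatch rail

## Task

One of the two grey parts crates has a round white inspection stamp on its underside. Without gripping or lifting anything, tip each crate over towards you (the robot) so that it lies on its side with its underside facing away from you, then push the stamped one, still lying, away from you until its underside is squarely up against the dispatch rail (the low aluminium bar across the bench behind the crates). Leave the other crate lying where it fell, and disturb nothing else.

Things in the scene. Friction and masses are not known exactly. Their poses are not given: they have to be found in the camera images.
- crate_stamped: closed grey plastic parts crate, a white 76 mm ring with a cross stamped on its underside; stands upright at the left or right. 85 mm deep (own x) by 124 wide (own y) by 110 high (own z), 0.25 to 0.5 kg, too big to grip. Origin: centre of its underside; x points away from the robot, z from underside to lid. Lying tipped towards the robot: 85 mm tall, z level towards the robot, origin 42 mm up
- crate_plain: closed grey plastic parts crate, like the other but with a blank underside; stands upright at the left or right. 85 mm deep (own x) by 124 wide (own y) by 110 high (own z), 0.25 to 0.5 kg, too big to grip. Origin: centre of its underside; x points away from the robot, z from underside to lid. Lying tipped towards the robot: 85 mm tall, z level towards the robot, origin 42 mm up
- crate_stamped_mid (a point): centre of the stamped crate's volume, 55 mm above its underside, axes as the crate's. Weight evenly spread: pushed towards the robot near the top of its far (+x) face it turns about its near bottom edge and falls over by itself past about 38 degrees
- crate_plain_mid (a point): centre of the plain crate's volume, 55 mm above its underside, axes as the crate's; it tips just as the other does
- rail_face (a point): middle of the near (robot-side) face of the fixed dispatch rail, 15 mm above the bench. The rail is an aluminium bar 20 mm deep, 30 mm high and 660 mm long, along this point's y; its x points away from the robot, square to the face
- bottle: bystander: white plastic bottle with a cap, 44 mm wide, 110 mm high, upright; origin at the centre of its underside
- screwdriver: bystander: screwdriver lying on the bench, about 200 mm long along its own x; origin under its middle
- adapter: bystander: small turned brass adapter, 34 mm wide, 34 mm high, standing between the crates; origin at the centre of its underside
Mind the look-alikes: they are no part of the job. Leave any purple look-alike of the crate_plain alone. Leave any turquoise look-alike of the crate_stamped alone.

How it is judged:
By the outcome, as a careful person would: the job done as asked, in the order asked, and still so for the second after the job is handed in, with the robot touching nothing.
It also fails if it takes over 67 s, if anything falls off the work surface, if the arm or the gripper's body presses on something with over 40 N, if the wrist force passes 120 N, or if a joint passes its speed limit or range.

## Robot

A 6-joint arm with a two-finger parallel gripper is mounted at the origin on the work surface. World frame = base frame: x ahead of the robot, y to its left, z up, the work surface at z = 0. Lengths are in mm, angles in rad, forces in N, time in s.
With the tool pointing down it reaches from about 300 to 775 mm from the base axis. Payload 14.6 kg.
Tool frame: the origin (TCP) lies on the centre line of the jaws, within the pads' length; the fingertips stand 8 mm ahead of it and the grasp point (between the pads) lies 11 mm behind it; z points along the fingers, y is the line along which they close (so a half turn about z gives the same grasp; the last joint's range is limited). The gripper opens to 94 mm and grips with 3 to 60 N. Pads are 16 mm wide; open, the fingers measure 119 mm over their backs; the gripper's body (75 mm by 177 mm) begins 78 mm behind the grasp point.
Start: joints at [1.177, 0.3, 1.521, -0, 1.321, -0.067], TCP at [176.555, 520.882, 213.446] pointing down, gripper open.
Joint ranges: [-3.03, 3.03], [-0.79, 2.21], [0.23, 2.52], [-1.04, 4.18], [0, 3.07], [-2.55, 2.55]. Speed limits (rad/s): [2.22, 2.22, 2.57, 3.14, 3.14, 3.14].

## Interface

Orientations are given as a unit quaternion [w, x, y, z].
In Python, from plant import sense, eyes, ticket gives the robot as it stands. The module is installed in compiled form; this text tells all that it offers.
- The arm moves only by the shell command python3 -m pendant 'ROWS' [OPENING] [FORCE]. ROWS is JSON, a list of rows, each a list of 2 entries, a list of its own where there are three numbers: the shift along the tool's x, y, z each as a share of 200 mm, from -1 to 1, then the turn, a rotation vector about the tool's x, y, z each as a share of 180 degrees, from -1 to 1. A call has 1 to 5 rows; each row is the pose to reach, as a shift and turn from the pose commanded when the call began, along the tool's axes at that moment, turning the shorter way round; what a row does not reach only later rows make up. A row lasts 1/8 s, in which the tool goes at most 62.5 mm and 10.7 degrees, less where a joint would pass 70% of its speed; a pose out of reach is approached as far as the arm can. A call with a number of a shift or a turn outside -1 to 1 is refused whole. A call with a gripper value outside its range is refused whole. OPENING is the gripper's target within -1 to 1 (fully open at 1, half-way at 0, shut at -1), set as the call begins (- or left out, the last holds). The fingers move at their own pace and stop on an object; FORCE is the grip in N (left out, the last holds). Time passes only in rows, so rows that repeat a pose let the fingers close. It gives the time, the measured TCP pose, the force, the opening and the grip force at its end, in the units of the state.
- sense(): the state, without advancing time (a new reading comes with each control period).
- eyes.get_image(name): name is "side" or "top" or "wrist"; returns a dict with "pixels" (420x560x3 uint8, red, green, blue), "fx", "fy", "cx", "cy" (pixels), "rvec" (rotation vector, rad) and "tvec" (3), from world to camera coordinates, as OpenCV has them. Camera axes: x right, y down, z forward; pixel columns grow to the right and rows downward; lengths in mm; the calibration is good to about 2 mm. A picture is of the moment at which its call begins. There is no depth.
- ticket.close_job(): hands the job in; it is judged then, once.
Trained networks look in a picture, given as the dict that the camera call returned (one of the last four; its "shot" number tells which), for a name from the list of things; names that differ only in an ending like _2 or _b are one class to them, and where a whole thing is asked for, a point or a joint stands for the part that bears it (a point fixed in the world has none). Each returns a list of dicts, best first, with "p" (0 to 1); they miss things now and then, are a little off and sometimes report something else, mostly with a low value. They report only what shows in the picture. A call takes as long as a camera call. They do not tell look-alikes from the thing itself.
- eyes.boxes_of(picture, name): "rect" ([left, top, width, height] in pixels, round what is visible of it).
- eyes.mark_of(picture, name): "position" ([column, row] in pixels: a listed point, or the origin of a listed thing).
The state is a dict: "time": time; "q": joint angles; "joint_vel": joint speeds; "tau": joint torques, N m; "tcp_pos": TCP position; "tool_rot": TCP orientation; "wrist_force": force on the tool from outside, world axes, zero at the start; "wrist_torque": the same for the moment, N m; "width": finger opening in mm; "finger_force": force on a finger pad.
Only numpy, scipy, OpenCV 4.12 (cv2) and the standard library are available. Lean on these libraries where they do the work, as an engineer would, in place of code of your own. Each camera call takes 0.05 s, during which the arm holds its last target. There are 200 camera calls.

## Working session

There is one attempt and no reset: what is moved stays moved. The work goes in short steps, Python scripts to look and compute and a shell command to move; the robot and the scene stay as the last step left them, time stands still between calls to the robot, and variables do not carry over. Pictures are saved under pics/ and viewed, at most 10 in all, crops included, and the job is handed in when it is done.

```bash
mkdir -p pics
cat > h.py <<'E'
import numpy as np, cv2
from plant import sense, eyes, ticket
def ray(im,px):
    K=np.array([[im["fx"],0,im["cx"]],[0,im["fy"],im["cy"]],[0,0,1]]);R=cv2.Rodrigues(np.array(im["rvec"],float))[0];t=np.array(im["tvec"],float)
    return -R.T@t, R.T@np.linalg.inv(K)@np.array([px[0],px[1],1.])
def onz(im,px,z):
    c,d=ray(im,px); return np.round(c+d*(z-c[2])/d[2],1)
def proj(im,P):
    K=np.array([[im["fx"],0,im["cx"]],[0,im["fy"],im["cy"]],[0,0,1]])
    return cv2.projectPoints(np.array(P,float).reshape(-1,3),np.array(im["rvec"],float),np.array(im["tvec"],float),K,None)[0][:,0]
def save(im,name,crop=None,s=1):
    p=im["pixels"][:,:,::-1]
    if crop: l,t,r,b=crop; p=p[t:b,l:r]
    cv2.imwrite("pics/"+name,cv2.resize(p,None,fx=s,fy=s,interpolation=cv2.INTER_CUBIC))
E
python3 - <<'E'
from h import *
for n in("top","side"):
    im=eyes.get_image(n);save(im,n+"0.png",s=1.4)
    print(n,ray(im,(280,210)))
    for k in("crate_stamped","crate_plain","crate_plain_mid","rail_face","bottle","screwdriver","adapter"):
        print(k,[(round(d["p"],2),np.round(d["position"]),onz(im,d["position"],{"crate_plain_mid":55,"rail_face":15}.get(k,0))) for d in eyes.mark_of(im,k)])
s=sense();print(s["tcp_pos"],s["tool_rot"],s["time"],s["width"])
E
```

```text
top (array([363.69752218,  -1.13541962, 985.04553452]), array([ 0.20385046,  0.00304018, -0.97919297]))
crate_stamped [(0.9, array([210., 202.]), array([585.5, 183.8,   0. ])), (0.72, array([161., 312.]), array([303.8, 288.1,   0. ]))]
crate_plain [(0.78, array([354., 211.]), array([ 572.5, -190.1,    0. ])), (0.74, array([286., 296.]), array([349.7, -18.1,   0. ]))]
crate_plain_mid []
rail_face [(0.79, array([277., 149.]), array([729.7,  13.6,  15. ]))]
bottle [(0.91, array([128., 251.]), array([451.6, 382.8,   0. ]))]
screwdriver [(0.76, array([429., 268.]), array([ 430.2, -379.8,    0. ]))]
adapter [(0.56, array([285., 192.]), array([615.8, -10.7,   0. ]))]
side (array([  72.25702192, -607.89097978,  912.23009791]), array([ 0.38188826,  0.5389757 , -0.75081243]))
crate_stamped [(0.94, array([158., 193.]), array([307.8, 281.2,   0. ])), (0.56, array([273., 173.]), array([598.4, 169.1,  -0. ]))]
crate_plain [(0.95, array([354., 268.]), array([ 572.2, -197.2,    0. ])), (0.83, array([229., 264.]), array([344.2, -21.3,   0. ]))]
crate_plain_mid [(0.93, array([360., 254.]), array([ 578. , -202.2,   55. ])), (0.66, array([224., 249.]), array([338.4, -15.8,  55. ]))]
rail_face [(0.73, array([344., 184.]), array([721. ,  13.8,  15. ]))]
bottle [(0.91, array([187., 155.]), array([438.5, 368.8,  -0. ]))]
screwdriver [(0.68, array([366., 366.]), array([ 438. , -388.7,    0. ]))]
adapter [(0.65, array([319., 210.]), array([619.,  -9.,   0.])), (0.31, array([274., 173.]), array([600.9, 168.8,   0. ]))]
[176.54437107 520.87865676 213.45984299] [-8.77872425e-06  1.62659438e-01  9.86682273e-01 -7.37354655e-07] 0.8 93.90973347995987
```

View pics/top0.png

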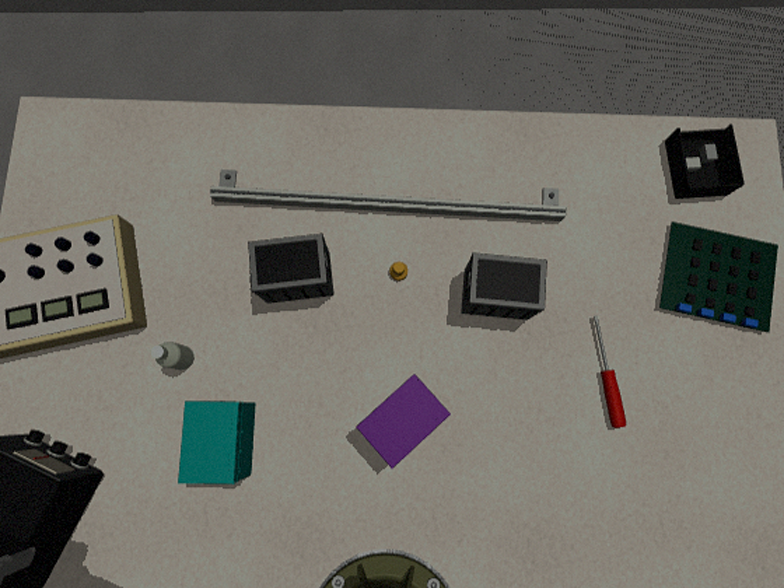

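View pics/side0.png

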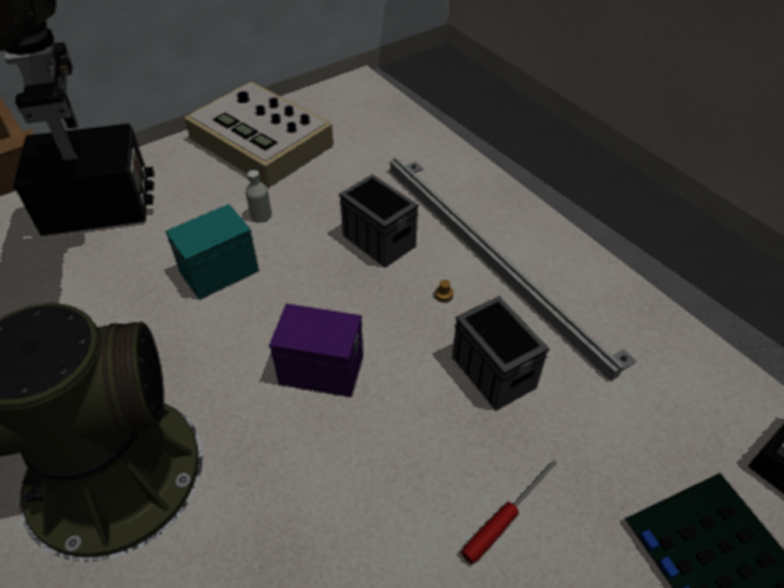

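The pictures show two dark grey open-looking crates. In the top view (560-wide pixels) they are at (207,192) on the left and (361,204) on the right, both just in front of the rail. The turquoise box at (155,316) and the purple box at (288,301) are look-alikes and stay untouched. The two grey crates fit the description. I'll confirm them in a crop and measure their edges there.

Run:
```python
from h import *
im=eyes.get_image("top");save(im,"crop1.png",(145,120,415,240),2.95)
np.save("top.npy",im,allow_pickle=True)
w=eyes.get_image("wrist"); c,d=ray(w,(280,210)); print(c,d,sense()["tcp_pos"])
```

```text
[103.4046322  545.29710172 385.00845421] [ 0.25582548 -0.07880658 -0.96354251] [176.55507369 520.87839714 213.45342552]
```

View pics/crop1.png

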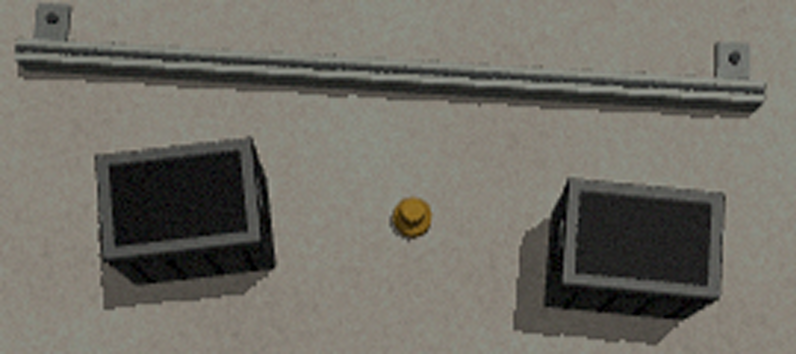

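Run:
```python
from h import *
im=np.load("top.npy",allow_pickle=True).item()
f=lambda u,v,z: onz(im,(145+u/2.95,120+v/2.95),z)
for n,c in(("L",[(96,155),(251,138),(258,248),(105,260)]),("R",[(570,179),(725,194),(719,298),(565,288)])):
    P=np.array([f(*p,110) for p in c])[:,:2].astype(np.float32);print(n,P.tolist(),P.mean(0),cv2.minAreaRect(P))
    print(np.degrees([np.arctan2(*(P[0]-P[1])[[0,1]]),np.arctan2(*(P[3]-P[2])[[0,1]])]))
for z,a,b in((30,(18,45),(765,86)),(30,(18,62),(765,98)),(0,(20,76),(755,115))): 
    A,B=f(*a,z),f(*b,z);print("rail",z,A,B,np.degrees(np.arctan2(A[0]-B[0],A[1]-B[1])))
```

```text
L [[628.5999755859375, 243.3000030517578], [646.2000122070312, 121.5], [556.7999877929688, 111.5], [544.0, 229.8000030517578]] [593.9   176.525] ((592.906494140625, 175.970703125), (89.91117858886719, 123.06502532958984), 8.222296714782715)
[-8.222298  -6.1753445]
R [[619.5999755859375, -132.60000610351562], [610.7999877929688, -255.5], [526.9000244140625, -248.60000610351562], [531.5999755859375, -128.60000610351562]] [ 572.225   -191.32501] ((572.803466796875, -192.1228790283203), (123.17281341552734, 88.09086608886719), 87.39744567871094)
[4.09555  2.242915]
rail 30 [751.4 341.7  30. ] [ 732.8 -316.7   30. ] 1.6181927851215185
rail 30 [735.7 340.3  30. ] [ 721.7 -316.4   30. ] 1.2212873843115795
rail 0 [734.1 348.    0. ] [ 716.5 -316.7    0. ] 1.5167295883040661
```

```bash
cat >> h.py <<'E'
from scipy.spatial.transform import Rotation as Ro
def rot(az,tilt=0):  # tool x at azimuth az deg, z down; tilt: tool z swings towards -tool x (degrees)
    a=np.radians(az);x=np.array([np.cos(a),np.sin(a),0]);z=np.array([0,0,-1.]);M=np.c_[x,np.cross(z,x),z]
    return Ro.from_matrix(M)*Ro.from_euler("y",-tilt,degrees=True)
def plan(*ts):  # (x,y,z,az[,tilt]) -> row entries relative to now
    s=sense();q=s["tool_rot"];R=Ro.from_quat([q[1],q[2],q[3],q[0]]);print(s["time"],np.round(s["tcp_pos"],1),np.round(s["wrist_force"],1))
    for t in ts: print(t,np.round(R.inv().apply(np.array(t[:3])-s["tcp_pos"])/200,3).tolist(),np.round((R.inv()*rot(*t[3:])).as_rotvec()/np.pi,3).tolist())
E
python3 -c "
from h import *
plan((330,410,230,110),(490,300,230,58),(655,184,230,7.2))"
```

```text
0.9 [176.6 520.9 213.5] [ 0.8 -0.4 -0.1]
(330, 410, 230, 110) [-0.905, -0.279, -0.083] [0.0, -0.0, 0.285]
(490, 300, 230, 58) [-1.839, -0.543, -0.083] [0.0, -0.0, 0.574]
(655, 184, 230, 7.2) [-2.806, -0.827, -0.083] [0.0, -0.0, 0.856]
```

```bash
r='[[-0.905,-0.279,-0.083],[0,0,0.285]]'; python3 -m pendant '[[[-0.905,-0.279,-0.083],[0,0,0.285]],[[-0.905,-0.279,-0.083],[0,0,0.285]],[[-0.905,-0.279,-0.083],[0,0,0.285]],[[-0.905,-0.279,-0.083],[0,0,0.285]],[[-0.905,-0.279,-0.083],[0,0,0.285]]]' 0.3 20
python3 -c "
from h import *
plan((490,300,230,58))"
```

```text
time: 1.52
tcp_pos: [330.8, 409.3, 230.1]
tool_rot: [0.0, 0.577, 0.817, 0.0]
wrist_force: [-0.3, -0.4, -0.1]
width: 61.1
finger_force: 0.0
1.525 [330.8 409.3 230.1] [-0.3 -0.4 -0.1]
(490, 300, 230, 58) [-0.782, 0.567, 0.001] [0.0, -0.0, 0.286]
```

```bash
python3 -m pendant '[[[-0.782,0.567,0],[0,0,0.286]],[[-0.782,0.567,0],[0,0,0.286]],[[-0.782,0.567,0],[0,0,0.286]],[[-0.782,0.567,0],[0,0,0.286]],[[-0.782,0.567,0],[0,0,0.286]]]' >/dev/null
python3 -c "
from h import *
plan((657,184,230,7.2))"
```

```text
2.15 [490.8 300.8 229.7] [ 0.1 -0.2 -0.4]
(657, 184, 230, 7.2) [-0.057, 1.014, -0.002] [-0.0, 0.0, 0.283]
```

```bash
python3 -m pendant '[[[-0.057,1,0],[0,0,0.283]],[[-0.057,1,0],[0,0,0.283]],[[-0.057,1,0],[0,0,0.283]],[[-0.057,1,0],[0,0,0.283]],[[-0.057,1,0],[0,0,0.283]]]' >/dev/null
python3 -c "
from h import *
plan((657,184,107,7.2))
im=eyes.get_image('wrist');save(im,'w1.png');
im=eyes.get_image('top');save(im,'t1.png')
cv2.imwrite('pics/wt1.png',np.hstack([cv2.resize(cv2.imread('pics/'+n),(400,300)) for n in('w1.png','t1.png')]))"
```

```text
2.775 [655.4 186.2 229.2] [-0.7 -0.2  0.5]
(657, 184, 107, 7.2) [0.007, 0.012, 0.611] [0.0, 0.0, -0.0]
```

View pics/wt1.png

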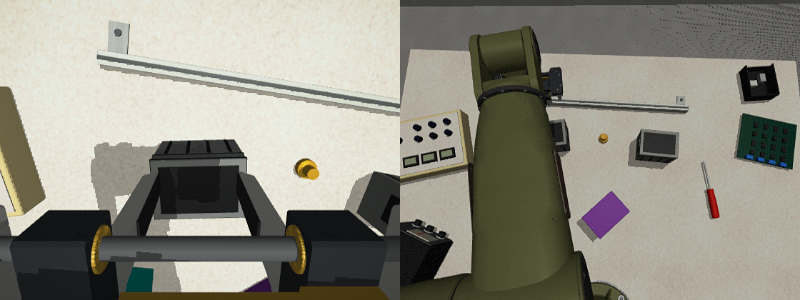

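The left panel shows the left crate's far rim at about (198,158), with its ribbed far face above it and the rail behind. The fingers are on either side, at about (140,170) and (255,170). I'll check the far edge numerically.

```bash
python3 -c "
from h import *
im=eyes.get_image('wrist')
for p in((150,158),(246,158),(158,140),(240,140)): print(p,onz(im,np.array(p)*1.4,110),onz(im,np.array(p)*1.4,0))
for p in((100,58),(399,108)): print(onz(im,np.array(p)*1.4,30))
save(im,'w1c.png',(170,160,390,320),3.6)
"
```

```text
(150, 158) [631.7 245.5 110. ] [594.4 263.8   0. ]
(246, 158) [647.6 124.7 110. ] [616.2  97.5   0. ]
(158, 140) [656.4 237.4 110. ] [628.4 252.7   0. ]
(240, 140) [669.7 136.4 110. ] [646.7 113.5   0. ]
[746.8 342.4  30. ]
[ 734.1 -112.5   30. ]
```

View pics/w1c.png

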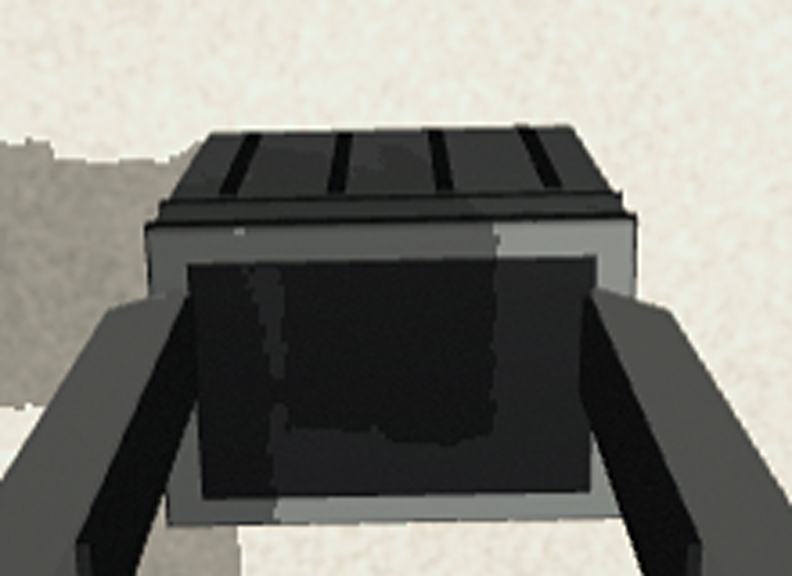

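```bash
python3 -m pendant '[[[0.045,0.012,0],[0,0,0]],[[0.045,0.012,0.3],[0,0,0]],[[0.045,0.012,0.6],[0,0,0]],[[0.045,0.012,0.62],[0,0,0]],[[0.045,0.012,0.62],[0,0,0]]]' 0.3 20
python3 -c "
from h import *
plan((640,183,108,7.4),(600,178,125,7.4))"
```

```text
time: 3.55
tcp_pos: [665.0, 186.5, 108.5]
tool_rot: [-0.0, 0.998, 0.066, 0.001]
wrist_force: [0.0, -0.2, 0.7]
width: 61.1
finger_force: 0.0
3.55 [665.  186.5 108.5] [ 0.  -0.2  0.7]
(640, 183, 108, 7.4) [-0.126, 0.001, 0.002] [-0.0, -0.001, 0.001]
(600, 178, 125, 7.4) [-0.327, -0.001, -0.083] [-0.0, -0.001, 0.001]
```

Pull slowly in −tool x, rising slightly.

```bash
python3 -m pendant '[[[-0.06,0,0],[0,0,0]],[[-0.1,0,0],[0,0,0]],[[-0.14,0,-0.01],[0,0,0]],[[-0.18,0,-0.025],[0,0,0]],[[-0.22,0,-0.04],[0,0,0]]]'
python3 -c "
from h import *
im=eyes.get_image('wrist');save(im,'w2.png');
im=eyes.get_image('side');save(im,'t2.png')
cv2.imwrite('pics/wt2.png',np.hstack([cv2.resize(cv2.imread('pics/'+n),(400,300)) for n in('w2.png','t2.png')]))"
```

```text
time: 4.18
tcp_pos: [620.0, 180.5, 114.9]
tool_rot: [-0.0, 0.998, 0.066, 0.001]
wrist_force: [2.7, -0.0, 2.8]
width: 61.4
finger_force: 1.6
```

View pics/wt2.png

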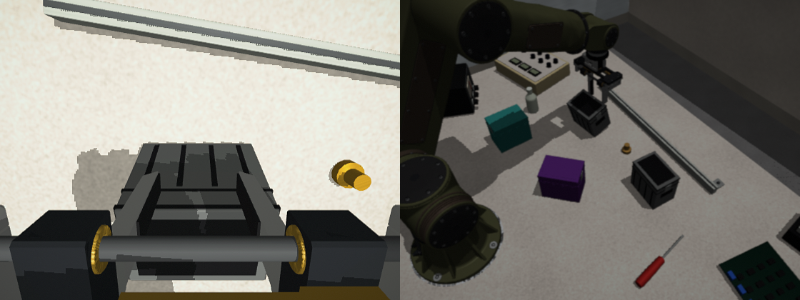

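It is tipping: in the left panel the far face now shows at (200,165) and leans towards the robot. I'll continue.

```bash
python3 -m pendant '[[[-0.05,0,-0.015],[0,0,0]],[[-0.1,0,-0.025],[0,0,0]],[[-0.15,0,-0.035],[0,0,0]],[[-0.2,0,-0.04],[0,0,0]],[[-0.25,0,-0.045],[0,0,0]]]'
python3 -m pendant '[[[-0.04,0,-0.01],[0,0,0]],[[-0.08,0,-0.02],[0,0,0]],[[-0.08,0,-0.02],[0,0,0]],[[-0.08,0,-0.02],[0,0,0]]]'
python3 -c "
from h import *
plan((700,190,250,7.4,35))
im=eyes.get_image('wrist');save(im,'w3.png');
im=eyes.get_image('side');save(im,'t3.png')
cv2.imwrite('pics/wt3.png',np.hstack([cv2.resize(cv2.imread('pics/'+n),(400,300)) for n in('w3.png','t3.png')]))"
```

```text
time: 4.9
tcp_pos: [569.7, 173.7, 122.8]
tool_rot: [0.0, 0.998, 0.066, -0.0]
wrist_force: [-0.4, 0.5, 0.0]
width: 61.3
finger_force: 0.0
time: 5.4
tcp_pos: [555.0, 171.8, 127.1]
tool_rot: [-0.0, 0.998, 0.066, 0.0]
wrist_force: [0.3, 0.5, 0.1]
width: 61.0
finger_force: 0.0
5.4 [555.  171.8 127.1] [0.3 0.5 0.1]
(700, 190, 250, 7.4, 35) [0.731, 0.005, -0.615] [0.0, -0.194, 0.001]
```

View pics/wt3.png

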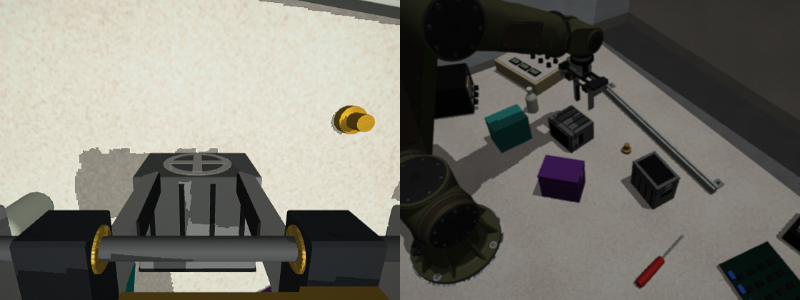

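The left panel shows the left crate lying, with the white ring and cross on its underside at (200,163). So the left crate is the stamped one. Next I'll tip the right crate.

```bash
python3 -m pendant '[[[0.15,0,-0.3],[0,0,0]],[[0.3,0.3,-0.5],[0,0,0.01]],[[0.4,0.6,-0.5],[0,0,0.03]],[[0.4,0.9,-0.5],[0,0,0.05]],[[0.4,1,-0.5],[0,0,0.058]]]' >/dev/null
python3 -c "
from h import *
plan((640,-194,230,-3.2))"
```

```text
6.125 [660.9 -19.  226.7] [-0.1  0.5  0.2]
(640, -194, 230, -3.2) [-0.057, 0.879, -0.017] [0.0, 0.0, 0.001]
```

```bash
python3 -m pendant '[[[-0.057,0.879,-0.017],[0,0,0]],[[-0.057,0.879,-0.017],[0,0,0]],[[-0.057,0.879,-0.017],[0,0,0]],[[-0.057,0.879,-0.017],[0,0,0]],[[-0.057,0.879,-0.017],[0,0,0]]]' >/dev/null
python3 - <<'E'
from h import *
plan((640,-194,230,-3.2))
im=eyes.get_image('wrist');save(im,'w4.png',(140,140,420,350),2.8)
np.save('w4.npy',im,allow_pickle=True)
E
```

```text
6.75 [ 640.3 -190.5  230.2] [-0.3 -0.  -0.8]
(640, -194, 230, -3.2) [-0.001, 0.018, 0.001] [-0.0, 0.0, 0.002]
```

View pics/w4.png

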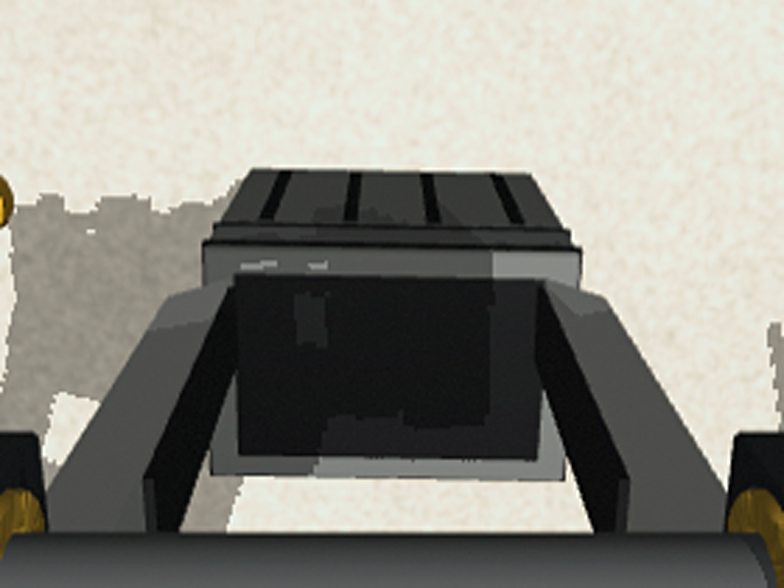

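The crop shows the right crate's far rim running from (203,246) to (581,250), slightly right of centre. Last time the tool went down at 25 mm past the rim, so I'll do the same here.

Run:
```python
from h import *
im=np.load('w4.npy',allow_pickle=True).item()
A,B=[onz(im,(140+u/2.8,140+v/2.8),110) for u,v in((203,246),(581,250))];print(A,B,np.degrees(np.arctan2(B[0]-A[0],A[1]-B[1])))
m=(A+B)/2
plan((m[0]+25,m[1],108,-3))
```

```text
[ 621.6 -130.5  110. ] [ 614.1 -253.6  110. ] -3.48649735565838
6.8 [ 640.4 -189.9  230.3] [ 0.5  0.4 -0.5]
(np.float64(642.85), np.float64(-192.05), 108, -3) [0.013, 0.01, 0.611] [-0.0, 0.0, 0.001]
```

```bash
python3 -m pendant '[[[0.013,0.015,0.2],[0,0,0]],[[0.013,0.015,0.5],[0,0,0]],[[0.013,0.015,0.61],[0,0,0]],[[0.013,0.015,0.61],[0,0,0]],[[-0.04,0.015,0.61],[0,0,0]]]'
python3 -m pendant '[[[-0.06,0,0],[0,0,0]],[[-0.1,0,-0.005],[0,0,0]],[[-0.14,0,-0.02],[0,0,0]],[[-0.18,0,-0.035],[0,0,0]],[[-0.22,0,-0.05],[0,0,0]]]'
python3 -m pendant '[[[-0.05,0,-0.01],[0,0,0]],[[-0.1,0,-0.02],[0,0,0]],[[-0.15,0,-0.03],[0,0,0]],[[-0.2,0,-0.04],[0,0,0]],[[-0.24,0,-0.05],[0,0,0]]]'
python3 -m pendant '[[[0,0,0],[0,0,0]],[[0,0,0],[0,0,0]],[[0,0,0],[0,0,0]]]' 
python3 -c "
from h import *
im=eyes.get_image('wrist');save(im,'w5.png');
im=eyes.get_image('top');save(im,'t5.png')
cv2.imwrite('pics/wt5.png',np.hstack([cv2.resize(cv2.imread('pics/'+n),(400,300)) for n in('w5.png','t5.png')]))"
```

```text
time: 7.42
tcp_pos: [632.7, -192.9, 109.9]
tool_rot: [0.0, 1.0, -0.025, 0.001]
wrist_force: [-0.2, -0.1, 0.2]
width: 60.9
finger_force: 0.0
time: 8.05
tcp_pos: [587.6, -191.3, 118.9]
tool_rot: [0.0, 1.0, -0.025, 0.0]
wrist_force: [2.8, 1.4, 3.3]
width: 61.2
finger_force: 1.6
time: 8.68
tcp_pos: [539.3, -188.9, 128.3]
tool_rot: [-0.0, 1.0, -0.025, -0.0]
wrist_force: [0.0, 0.1, -0.7]
width: 60.9
finger_force: 0.0
time: 9.05
tcp_pos: [540.3, -188.9, 128.3]
tool_rot: [-0.0, 1.0, -0.025, -0.0]
wrist_force: [0.7, -0.3, 0.1]
width: 61.3
finger_force: 0.0
```

View pics/wt5.png

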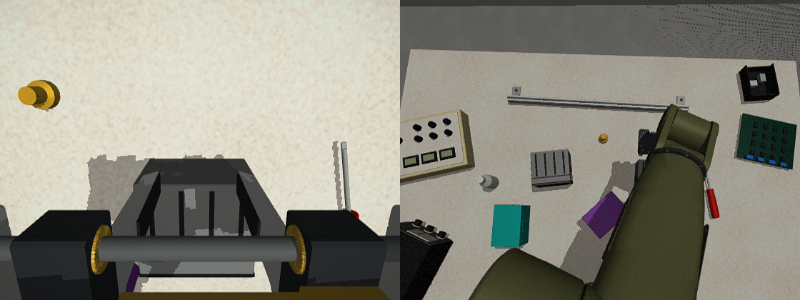

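The left panel shows the right crate lying at (195,215) with a blank underside. The right panel shows the stamped crate lying at (550,168), and nothing else has moved. Next I'll measure the stamped crate.

```bash
python3 -m pendant '[[[0.05,0,-0.3],[0,0,0]],[[0.0,0,-0.5],[0,0,0]],[[0.0,-0.3,-0.5],[0,0,0]],[[0.0,-0.3,-0.5],[0,0,0]]]' 0.7 20 >/dev/null
python3 - <<'E'
from h import *
for n in("top","side"):
    im=eyes.get_image(n)
    for k in("crate_stamped","crate_stamped_mid"): print(n,k,[(round(d["p"],2),np.round(d["position"]),onz(im,d["position"],42)) for d in eyes.mark_of(im,k)])
    for d in eyes.boxes_of(im,"crate_stamped"): print(np.round(d["rect"]),round(d["p"],2))
    np.save(n+'2.npy',im,allow_pickle=True)
    if n=="top":
        g=im["pixels"].astype(int);roi=g[195:275,170:255].sum(2)
        m=(roi<330).astype(np.uint8);k,l,s,c=cv2.connectedComponentsWithStats(m);i=1+s[1:,4].argmax()
        print(s[i],np.median(roi)); 
        for r in roi[::5,::5]: print(*[f"{v:3d}" for v in r])
plan((405,157,230,-1.5))
E
```

```text
top crate_stamped [(0.57, array([162., 315.]), array([301.4, 272.5,  42. ]))]
top crate_stamped_mid []
[124. 286.  57.  60.] 0.86
[183. 210.  57.  53.] 0.68
[  12   13   60   61 3040] 460.0
476 477 478 466 476 472 477 475 470 490 491 476 470 478 488 473 493
482 471 494 477 475 481 485 476 489 466 483 464 478 482 480 470 478
473 467 468 481 475 479 468 459 475 460 484 474 471 486 469 493 487
467 468 468 478 475 471 475 482 491 380 344 314 306 296 461 480 485
463 470 468 291 197 287 317 295 303  60 307 309 314 120 480 478 479
469 446 484 299  58 293 302 304 308  70 297 312 326 258 464 464 473
475 499 490 284  71 288 314 303 306  90 309 305 328 336 486 459 453
487 488 490 289  73 307 317 312 297 186 312 313 204 328 485 481 475
482 478 484 294  82 301 307 325 308 238 308 309  67 327 384 475 472
485 489 485 301  52 298 299 263 305 335 318 312  76 324 150 465 464
464 485 472 308 122 301 303 176 317 321 237 153 139 211  76 479 480
486 483 477 136 280 297 304 304 311 310 316 323 313 327 207 481 483
471 484 480 284 309 312 311 238 164 116 202 234 122 124  34 489 462
451 485 481 265  83  29  30   0  21 148 261 289 298 297 497 487 488
473 490 482 287 287 295 300 301 301 278 280 447 453 473 481 466 487
486 483 490 466 486 486 484 483 487 488 487 480 476 485 468 469 455
side crate_stamped [(0.76, array([257., 170.]), array([547.1, 166.1,  42. ])), (0.72, array([158., 195.]), array([292.2, 232.7,  42. ]))]
side crate_stamped_mid [(0.98, array([149., 179.]), array([299.9, 298.6,  42. ]))]
[118. 145.  66.  67.] 0.88
[207. 146.  66.  70.] 0.64
10.05 [ 543.1 -129.7  228.2] [-0.3  0.4 -0. ]
(405, 157, 230, -1.5) [-0.763, -1.396, -0.009] [-0.0, 0.0, -0.008]
```

```bash
python3 -m pendant '[[[-0.4,-0.5,0],[0,0,-0.008]],[[-0.76,-1,0],[0,0,-0.008]],[[-0.76,-1,0],[0,0,-0.008]],[[-0.76,-1,0],[0,0,-0.008]],[[-0.76,-1,0],[0,0,-0.008]]]' >/dev/null
python3 -c "
from h import *
plan((400,158,230,-1.5),(400,158,40,-1.5))"
```

```text
10.675 [400.1  80.4 228.9] [ 0.   0.4 -0.5]
(400, 158, 230, -1.5) [-0.009, -0.388, -0.006] [-0.0, -0.0, 0.001]
(400, 158, 40, -1.5) [-0.01, -0.387, 0.944] [-0.0, -0.0, 0.001]
```

```bash
python3 -m pendant '[[[-0.01,-0.39,0],[0,0,0]],[[-0.01,-0.39,0],[0,0,0]],[[-0.01,-0.39,0.05],[0,0,0]],[[-0.01,-0.39,0.2],[0,0,0]],[[-0.01,-0.39,0.35],[0,0,0]]]' >/dev/null
python3 -m pendant '[[[0,0,0.2],[0,0,0]],[[0,0,0.4],[0,0,0]],[[0,0,0.59],[0,0,0]],[[0,0,0.59],[0,0,0]],[[0,0,0.59],[0,0,0]]]'
python3 -c "
from h import *
plan((600,158-2.6*2,40,-1.5))"
```

```text
time: 11.92
tcp_pos: [402.1, 155.8, 41.5]
tool_rot: [-0.0, 1.0, -0.013, 0.0]
wrist_force: [-0.7, -0.4, -0.6]
width: 79.9
finger_force: 0.0
11.925 [402.1 155.8  41.5] [-0.7 -0.4 -0.6]
(600, 152.8, 40, -1.5) [0.989, -0.011, 0.008] [-0.0, -0.0, -0.0]
```

Push: 10–12 mm per row.

```bash
python3 -m pendant '[[[0.06,0,0],[0,0,0]],[[0.11,0,0],[0,0,0]],[[0.16,0,0],[0,0,0]],[[0.21,0,0],[0,0,0]],[[0.26,0,0],[0,0,0]]]'
python3 -m pendant '[[[0.05,0,0],[0,0,0]],[[0.1,0,0],[0,0,0]],[[0.15,0,0],[0,0,0]],[[0.2,0,0],[0,0,0]],[[0.25,0,0],[0,0,0]]]'
python3 -m pendant '[[[0.05,0,0],[0,0,0]],[[0.1,0,0],[0,0,0]],[[0.15,0,0],[0,0,0]],[[0.2,0,0],[0,0,0]],[[0.25,0,0],[0,0,0]]]'
```

```text
time: 12.55
tcp_pos: [454.0, 155.1, 40.4]
tool_rot: [0.0, 1.0, -0.013, -0.0]
wrist_force: [-2.8, -0.0, 2.5]
width: 79.8
finger_force: 1.6
time: 13.18
tcp_pos: [504.0, 153.8, 40.4]
tool_rot: [0.0, 1.0, -0.013, -0.0]
wrist_force: [-3.2, -0.2, 1.5]
width: 79.7
finger_force: 1.5
time: 13.8
tcp_pos: [554.0, 152.6, 40.4]
tool_rot: [0.0, 1.0, -0.013, -0.0]
wrist_force: [-2.7, 0.7, 2.2]
width: 80.2
finger_force: 1.4
```

```bash
python3 -m pendant '[[[0.05,0,0],[0,0,0]],[[0.1,0,0],[0,0,0]],[[0.14,0,0],[0,0,0]],[[0.18,0,0],[0,0,0]],[[0.2,0,0],[0,0,0]]]'
python3 -c "
from h import *
im=eyes.get_image('wrist');save(im,'w6.png',None,1.4);np.save('w6.npy',im,allow_pickle=True)"
```

```text
time: 14.42
tcp_pos: [593.8, 151.5, 40.4]
tool_rot: [0.0, 1.0, -0.013, -0.0]
wrist_force: [-3.6, -0.4, 2.8]
width: 79.7
finger_force: 1.6
```

View pics/w6.png

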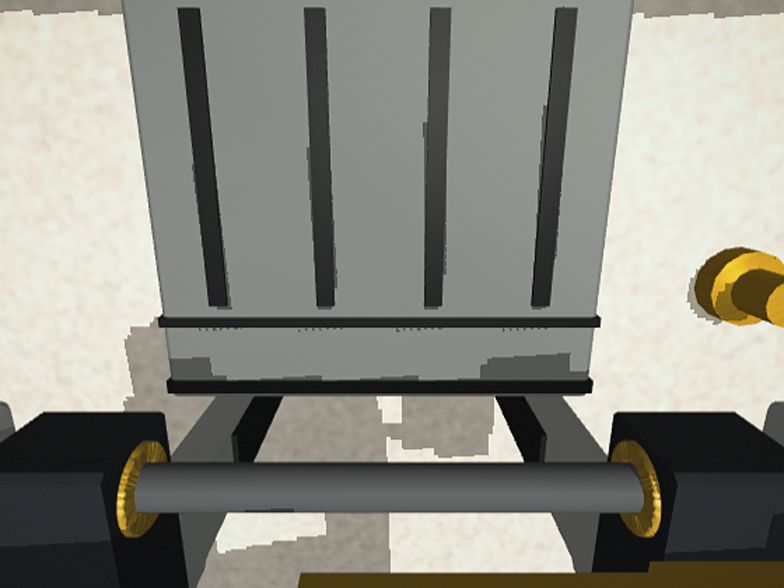

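The picture shows the crate square to the tool, with its rim at row 385, level. The rail's shadow at the top edge (rows 12–15) is parallel to it. I'll close in gently.

```bash
for i in 1; do python3 -m pendant '[[[0.015,0,0],[0,0,0]],[[0.03,0,0],[0,0,0]],[[0.045,0,0],[0,0,0]],[[0.06,0,0],[0,0,0]]]' | grep -E "tcp|wrist"; python3 -m pendant '[[[0.01,0,0],[0,0,0]],[[0.02,0,0],[0,0,0]]]' | grep -E "tcp|wrist"; done
```

```text
tcp_pos: [605.5, 151.3, 40.4]
wrist_force: [-1.4, 0.2, -0.3]
tcp_pos: [609.4, 151.2, 40.4]
wrist_force: [-1.9, -0.5, -0.5]
```

```bash
python3 -m pendant '[[[0.01,0,0],[0,0,0]],[[0.015,0,0],[0,0,0]]]' | grep -E "tcp|wrist";python3 -m pendant '[[[0.01,0,0],[0,0,0]],[[0.01,0,0],[0,0,0]]]' | grep -E "tcp|wrist"
```

```text
tcp_pos: [612.4, 151.1, 40.4]
wrist_force: [-1.2, -0.6, -0.9]
tcp_pos: [614.6, 151.1, 40.5]
wrist_force: [-0.2, -0.5, 0.5]
```

```bash
python3 -m pendant '[[[0.008,0,0],[0,0,0]],[[0.016,0,0],[0,0,0]]]' | grep -E "tcp|wrist"
python3 - <<'E'
from h import *
im=eyes.get_image('side');save(im,'s7.png')
for k in("crate_stamped","rail_face"): print([(round(d["p"],2),np.round(d["position"]),onz(im,d["position"],42 if k[0]=="c" else 15)) for d in eyes.mark_of(im,k)])
print([np.round(d["rect"]) for d in eyes.boxes_of(im,"crate_stamped")])
# predicted underside top edge (z=85) if lid plane at TCP+8
p=sense()["tcp_pos"]; print(sense()["wrist_force"])
E
```

```text
tcp_pos: [614.9, 151.4, 40.5]
wrist_force: [-35.5, 1.7, 21.1]
[(0.9, array([156., 190.]), array([298.6, 252.4,  42. ])), (0.67, array([319., 147.]), array([735.6, 144.5,  42. ]))]
[(0.67, array([343., 181.]), array([726.6,  24.9,  15. ]))]
[array([115., 146.,  72.,  64.]), array([274., 127.,  58.,  61.])]
[-26.8897827    1.37375646  14.44165427]
```

Contact with the rail is at 35 N. Now I'll back off and lift clear.

```bash
python3 -m pendant '[[[-0.03,0,0],[0,0,0]],[[-0.15,0,0],[0,0,0]],[[-0.35,0,-0.2],[0,0,0]],[[-0.5,0,-0.6],[0,0,0]],[[-0.5,0,-0.95],[0,0,0]]]'
python3 -m pendant '[[[-0.1,0.5,-0.05],[0,0,0]],[[-0.3,0.9,-0.05],[0,0,0]],[[-0.3,1,-0.05],[0,0,0]],[[-0.3,1,-0.05],[0,0,0]],[[-0.3,1,-0.05],[0,0,0]]]' | grep tcp
python3 - <<'E'
from h import *
im=eyes.get_image('top')
g=im["pixels"].astype(int).sum(2)
print([np.round(d["rect"]) for d in eyes.boxes_of(im,"crate_stamped")],[np.round(d["position"]) for d in eyes.mark_of(im,"rail_face")])
# expected outline of the crate's top face, flush with the rail
a=np.radians(-1.5);X=np.array([np.cos(a),np.sin(a),0]);Y=np.array([-np.sin(a),np.cos(a),0]);o=np.array([623.,151,85])
C=[o+sx*X+sy*Y for sx,sy in((0,62),(0,-62),(110,-62),(110,62))];print(np.round(proj(im,C),1).tolist())
for k in("adapter","bottle","screwdriver","crate_plain"): print(k,[(np.round(d["position"]),onz(im,d["position"],0)) for d in eyes.mark_of(im,k)])
print("rows 140-190, columns");
for r in range(138,192,2): print(r,*[f"{g[r,c]:3d}" for c in range(180,275,6)])
E
```

```text
time: 16.8
tcp_pos: [519.0, 153.4, 203.1]
tool_rot: [0.0, 1.0, -0.012, 0.0]
wrist_force: [0.9, -0.1, -0.2]
width: 79.8
finger_force: 0.0
tcp_pos: [455.1, -46.1, 211.6]
[array([124., 285.,  57.,  61.]), array([192., 135.,  58.,  53.])] [array([276., 149.])]
[[192.7, 177.6], [244.4, 180.3], [247.5, 137.1], [197.0, 134.4]]
adapter []
bottle [(array([130., 252.]), array([449.3, 377.5,   0. ]))]
screwdriver [(array([430., 264.]), array([ 439.5, -382. ,    0. ]))]
crate_plain [(array([354., 228.]), array([ 527.3, -190.4,    0. ]))]
rows 140-190, columns
138 145 131 192 240 111 266 139 264 228 259 259 265 404 337 432 430
140 423 400 387 253 111 252  97 236  64 252  76 267 386 448 440 432
142 172 246 240 256 250 256 186 254  94 252  37 252 151 155 196 222
144 114 126 124 246 269 248 202 274 144 260  66 217 407 403 399 300
146 247 250 195 259 269 254 271 268 201 271 102 151 176 227 241 365
148 407 398 406 252 258 256 291 254 201 260 144 123 120 126 136 119
150 430 436 432 259 262 255 270 264 283 259 209  81 258 253 230 143
152 429 443 429 259 263 250 266 264 280 275 227  81 431 258 423 252
15
[... 589 characters left out ...]
 108 441 443 443 438
172 423 436 438 258 258 273 264 266 286 274 267 325 430 441 440 449
174 421 428 477 278 264 255 275 262 269 282 276 258 434 440 435 447
176 428 424 128  72 120 125 202 242 278 282 289 202 429 432 437 438
178 417 439 429 128  99 149 126 164 134  90 115 180 439 437 439 445
180 435 428 457  32  33   0  17  33  90 105  80 126 431 443 440 453
182 441 441 454  64  12  29   1   3   1   3  32  92 448 444 445 432
184 435 436 465  92   0   0   6  30   2  21  34  28 432 448 437 447
186 427 437 246 275   0   9   5  19   0  20   0  27 429 442 432 441
188 440 449 269 267 281 275 249 245 205  88  10  35 443 445 428 442
190 420 421 268 255 271 246 283 263 271 259 268 420 424 423 428 443
```

Run:
```python
from h import *
im=eyes.get_image('top');g=cv2.GaussianBlur(im["pixels"],(0,0),1).astype(float).sum(2)
def line(cols,r0,r1,z,sgn):
    P=[]
    for c in cols:
        d=sgn*np.gradient(g[r0:r1,c]);P.append(onz(im,(c,r0+d.argmax()),z))
    P=np.array(P);k=np.polyfit(P[:,1],P[:,0],1);return np.degrees(np.arctan(k[0])).round(2),np.polyval(k,150).round(1)
print("crate rim",line(range(198,243,2),172,184,85,-1))
print("rail far edge L+R",line(list(range(156,186,2))+list(range(262,300,2)),128,150,30,-1))
s=eyes.get_image('side')
print([(round(d["p"],2),onz(s,d["position"],0)) for d in eyes.mark_of(s,"adapter")])
print([(round(d["p"],2),onz(s,d["position"],42)) for d in eyes.mark_of(s,"crate_stamped")+eyes.mark_of(s,"crate_plain")])
```

```text
crate rim (np.float64(1.15), np.float64(628.7))
rail far edge L+R (np.float64(1.8), np.float64(732.8))
[(0.75, array([615.4, -13.9,   0. ]))]
[(0.71, array([289.1, 244.5,  42. ])), (0.62, array([739.6, 150.4,  42. ])), (0.95, array([332.9, -53.1,  42. ])), (0.68, array([ 527. , -188.5,   42. ]))]
```

```bash
python3 -c "
from plant import ticket
print(ticket.close_job())"
```

```text
the job is handed in; nothing more can be done
None
```

The job is handed in: both crates lie tipped towards the robot, and the stamped (left) one was pushed until it met the rail, its angle matching the rail's to about 0.7° (roughly measurement error); the plain crate was left where it fell, and I saw nothing else move.

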